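Close and latch the cleaned lint strainer

ROBOT

A 6-joint arm with a two-finger parallel gripper is mounted at the origin on a cart in front of the work surface, level with it; the furniture and walls round the work are solid. World frame = base frame: x ahead of the robot, y to its left, z up, the work surface at z = 0. Lengths are in mm, angles in rad, forces in N, time in s.
With the tool pointing down it reaches from about 400 to 825 mm from the base axis. Payload 7 kg.
Tool frame: the origin (TCP) lies midway between the tips of the shut fingers; the grasp point (between the pads) lies 19 mm behind it; z points along the fingers, y is the line along which they close (so a half turn about z gives the same grasp; the last joint's range is limited). The gripper opens to 85 mm and grips with 20 to 120 N. Pads are 22 mm wide; open, the fingers measure 114 mm over their backs; the gripper's body (76 mm by 85 mm) begins 54 mm behind the grasp point. The pads swing forward as they close: fully open they stand 13 mm farther back than shut.
Start: joints at [-0.871, 0.359, 0.012, 0, -1.224, -0.288], TCP at [270.147, -618.559, 231.302] pointing down, gripper open.
Joint ranges: [-3.07, 3.07], [-1.43, 2.12], [-1.02, 1.25], [-3.03, 1.67], [-3.05, -0], [-3.03, 3.03]. Speed limits (rad/s): [2.39, 2.39, 3.01, 3.14, 3.14, 3.14].

INTERFACE

Orientations are given as a 3x3 rotation matrix whose columns are the frame's x, y, z axes.
In Python, from cell import arm, viewer gives the robot as it stands.
- The arm moves only by the shell command python3 -m jog 'ROWS' [FORCE]. ROWS is JSON, a list of rows, each an object with "delta_pos": the shift along the world's x, y, z scaled (see below), a list of three; "roll": the turn about the world's z scaled (see below); "fingers": the closure, from -1 (fully open) to 1 (shut). In form: [{"delta_pos": [x, y, z], "roll": roll, "fingers": fingers}, ...]. A call has 1 to 5 rows; each row shifts and turns the commanded pose from where the row before left it; what a row does not reach is not made up. The controller multiplies each number of a shift by 20 mm and each number of a turn by 6 degrees. A row lasts 1/12 s, in which the tool goes at most 41.7 mm and 7.16 degrees, less where a joint would pass 70% of its speed; a pose out of reach is approached as far as the arm can. A call with a number of a shift or a turn outside -1 to 1 is refused whole. A call with a gripper value outside its range is refused whole. The fingers move at their own pace and stop on an object; FORCE is the grip in N (left out, the last holds). Time passes only in rows, so rows that do not move let the fingers close. It gives the time, the measured TCP pose, the force, the opening and the grip force at its end, in the units of the state.
- arm.get_obs(): the state, without advancing time (a new reading comes with each control period).
- viewer.capture(name): name is "side" or "top"; returns a dict with "color" (480x640x3 uint8, red, green, blue), "z_map" (480x640 float32, mm along the optical axis (not along the pixel's ray), 0 where there is no reading), "K" (3x3 intrinsics, pixels), "dist_coeffs" ([k1, k2, p1, p2, k3] as OpenCV has them; the pictures are not rectified), "pose" (4x4, takes a point from camera to world coordinates). Camera axes: x right, y down, z forward; pixel columns grow to the right and rows downward; lengths in mm; the calibration is good to about 2 mm. A picture is of the moment at which its call begins.
- arm.finish_job(): hands the job in; it is judged then, once.
The state is a dict: "time_s": time; "qpos": joint angles; "qd": joint speeds; "joint_efforts": joint torques, N m; "tcp_pos": TCP position; "ee_rot": TCP orientation; "contact_force": force on the tool from outside, world axes, zero at the start; "wrist_torque": the same for the moment, N m; "opening": finger opening in mm; "gripper_force": force on a finger pad.
Only numpy, scipy, OpenCV 4.12 (cv2) and the standard library are available. Lean on these libraries where they do the work, as an engineer would, in place of code of your own. Each camera call takes 0.05 s, during which the arm holds its last target. There are 200 camera calls.

TASK

The lint strainer has been cleaned and its basket is back in. Shut the lid, swing the latch's wire loop over the keeper hook on the front of the lid, and press the lever down until it lies home against the housing, so that the latch holds the lid tight on its rubber seal. Do not knock over or push about the things standing beside it.

Things in the scene. Friction and masses are not known exactly. Their poses are not given: they have to be found in the camera images.
- lid (a joint): Hinge of the aluminium lid (136 x 176 x 9 mm plate) along the back top edge of the grey housing (124 x 170 x 107 mm, white pipe stubs on its left and right). 0 = pulled tight, grows as the front edge lifts; starts 1.05 to 1.35 rad and stays by friction, sinks shut by itself from below about 0.5. Unlatched it rests on the springy seal at about 0.035, its front edge 5 mm up; forcing it to 0 takes about 17 N at the front edge.
- lid_hinge (a point): Point on the lid's hinge axis, middle of its width, 110 mm above the bench. Its frame turns with the lid: x from the front edge to the hinge, y along the axis (to the left seen from the front), z out of the lid's upper face, which lies 10 mm from the axis. A positive turn about y opens the lid.
- lid_front (a point): Point on the lid's upper (outer) face, 124 mm from the hinge axis, 14 mm behind the front edge, mid-width; a place to push the lid shut. Frame as lid_hinge.
- keeper (a point): Where the loop's bar lies when hooked: in the groove of the steel keeper hook, 20 mm wide, on the middle of the lid's front skirt, 9 mm before the skirt. The hook opens upward; its lip stands in front of this point (2.8 mm thick, its outer side 6 mm in front, its top 4.5 mm above). Frame as lid_hinge. With the lid tight it is 115 mm above the bench, 5 mm below the lid's top.
- bail_bar (a point): Centre of the cross bar (6 mm thick, 41 mm over all, along y) of the latch's wire loop. The loop swings freely on a pivot carried by the lever; bar to pivot 40 mm. It starts leaning outward (away from the housing, 15 to 30 degrees) against a stop; pushed inward past upright it falls over the keeper's lip by its own weight, with 3 mm or more to spare if the lever is left as it started; the bar must drop behind the lip, not stand on it, before the lever is pressed right down.
- lever (a joint): Over-centre lever of the latch, turning on a level pin across the middle of the housing's front. 0 = home: hanging down against the housing. Grows as it opens outward and up, to a stop at 2.5; starts 2.18 to 2.42 rad (pointing up and outward) and stays by light friction. With the loop hooked, closing it pulls the lid down; below about 0.2 rad it snaps home by itself and holds. Pressing it round takes 3 to 4 N at its tip.
- latch_base (a point): Point on the lever's pin, mid-width, 87 mm above the bench, 15 mm before the lid skirt's front plane; fixed to the housing. Frame: x into the housing (from front to back), y to the left seen from the front, z up. The lever turns about this y; a positive turn opens it. The loop's pivot lies on the lever 12 mm from the pin: below it when the lever is home, in front and slightly above when it is open.
- lever_tip (a point): Point in the flared finger end of the lever (plate 25 mm wide, 3 mm thick), 35 mm from the pin: with the lever home it is 8 mm before and 34 mm below the pin, and the rolled end edge is 10 mm before and 37 mm below. Press the face that looks up when the lever is open; it looks outward when the lever is home.
- coupling: Bystander: white pipe coupling standing on the bench left of the housing, 42 mm across, 50 mm high; origin at the centre of its underside.
- torch: Bystander: black pocket torch standing on its head left of the housing, 44 mm across, 123 mm high; origin at the centre of its underside.
- spool: Bystander: wooden spool of red thread standing left of the housing, 30 mm across, 42 mm high; origin at the centre of its underside.

How it is judged:
By the outcome, as a careful person would: the job done as asked, in the order asked, and still so for the second after the job is handed in, with the robot touching nothing.
It also fails if it takes over 48 s, if anything falls off the work surface, if the arm or the gripper's body presses on something with over 40 N, if the wrist force passes 120 N, or if a joint passes its speed limit or range.

## Working session

There is one attempt and no reset: what is moved stays moved. The work goes in short steps, Python scripts to look and compute and a shell command to move; the robot and the scene stay as the last step left them, time stands still between calls to the robot, and variables do not carry over. Pictures are saved under pics/ and viewed, at most 13 in all, crops included, and the job is handed in when it is done.

```bash
ls; mkdir -p pics
python3 - <<'E'
from cell import arm, viewer
import cv2, numpy as np
o=arm.get_obs(); print(o['time_s'],o['tcp_pos'],o['ee_rot'],o['opening'])
for n in("side","top"):
    c=viewer.capture(n); np.savez(f'pics/{n}0.npz',**c)
    cv2.imwrite(f'pics/{n}0.png',c['color'][:,:,::-1]); print(n,c['K'],c['pose'],c['dist_coeffs'],(c['z_map']>0).mean())
E
```

```text
pics
0.0 [ 269.92544274 -618.15485833  230.3621156 ] [[-9.16448701e-01 -4.00151358e-01 -8.18012507e-04]
 [-4.00152159e-01  9.16447565e-01  1.45255716e-03]
 [ 1.68422851e-04  1.65852359e-03 -9.99998610e-01]] 85.53504868556233
side [[564.72722642   0.         322.67634838]
 [  0.         564.72722642 244.61823871]
 [  0.           0.           1.        ]] [[-9.24004967e-01 -1.51423418e-01  3.51120735e-01  2.48844664e+02]
 [-3.81908921e-01  4.11045143e-01 -8.27760513e-01  1.03189117e+03]
 [-1.89841459e-02 -8.98950966e-01 -4.37637708e-01  4.89098083e+02]
 [ 0.00000000e+00  0.00000000e+00  0.00000000e+00  1.00000000e+00]] [-0.14056886  0.          0.          0.          0.        ] 0.9959309895833334
top [[457.1494078    0.         327.49547631]
 [  0.         457.1494078  232.35130916]
 [  0.           0.           1.        ]] [[-1.08517878e-02 -9.97786517e-01  6.56071989e-02  4.97974495e+02]
 [-9.99936652e-01  1.10244413e-02  2.27015634e-03  3.33161251e+02]
 [-2.98841411e-03 -6.55784076e-02 -9.97842944e-01  9.64764686e+02]
 [ 0.00000000e+00  0.00000000e+00  0.00000000e+00  1.00000000e+00]] [-0.00808817  0.          0.          0.          0.        ] 0.99595703125
```

View pics/side0.png

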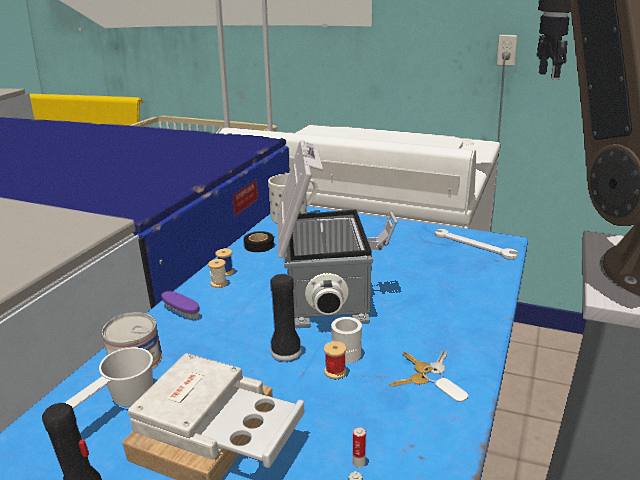

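View pics/top0.png

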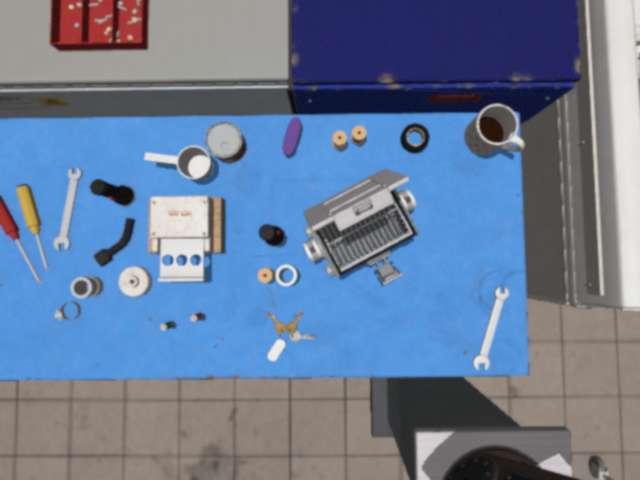

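```bash
cat > h.py <<'E'
import numpy as np, cv2
from cell import arm, viewer
def cap(n):
    c=viewer.capture(n); return c
def cloud(c):
    h,w=c['z_map'].shape
    uv=np.stack(np.meshgrid(np.arange(w),np.arange(h)),-1).reshape(-1,1,2).astype(np.float64)
    n=cv2.undistortPoints(uv,c['K'],c['dist_coeffs']).reshape(h,w,2)
    z=c['z_map'].astype(float)
    p=np.dstack([n*z[...,None],z])
    P=p@c['pose'][:3,:3].T+c['pose'][:3,3]; P[z==0]=np.nan
    return P
def crop(c,x0,x1,y0,y1,s,name):
    cv2.imwrite('pics/'+name,cv2.resize(c['color'][y0:y1,x0:x1,::-1],None,fx=s,fy=s,interpolation=cv2.INTER_CUBIC))
E
python3 - <<'E'
from h import *
t=dict(np.load('pics/top0.npz'));s=dict(np.load('pics/side0.npz'))
a=cv2.resize(t['color'][160:290,290:430],None,fx=4,fy=4,interpolation=cv2.INTER_CUBIC)[:,:,::-1]
cv2.imwrite('pics/t1.png',a)
crop(s,260,410,130,380-50,5,'s1.png') if 0 else crop(s,270,410,135,335,3,'s1.png')
P=cloud(t)
# rim of housing: points near z 90-115
m=(P[...,2]>100)&(P[...,2]<114); m[:, :300]=0; m[:,430:]=0; m[:165]=0;m[290:]=0
r=cv2.minAreaRect(P[m][:,:2].astype(np.float32)); print(r, m.sum())
for y in range(256,284,3): print(y,[tuple(P[y,x].round().astype(int)) for x in range(372,404,4)])
Q=cloud(s)
print('side')
for y in range(205,255,4): print(y,[tuple(Q[y,x].round().astype(int)) for x in range(368,402,4)])
E
```

```text
((537.7826538085938, 258.19781494140625), (146.17416381835938, 187.1850128173828), 20.934276580810547) 923
256 [(np.int64(509), np.int64(253), np.int64(117)), (np.int64(509), np.int64(246), np.int64(119)), (np.int64(509), np.int64(235), np.int64(87)), (np.int64(509), np.int64(227), np.int64(83)), (np.int64(509), np.int64(218), np.int64(75)), (np.int64(510), np.int64(200), np.int64(0)), (np.int64(510), np.int64(192), np.int64(3)), (np.int64(510), np.int64(183), np.int64(1))]
259 [(np.int64(504), np.int64(251), np.int64(89)), (np.int64(503), np.int64(243), np.int64(86)), (np.int64(503), np.int64(235), np.int64(85)), (np.int64(503), np.int64(228), np.int64(93)), (np.int64(504), np.int64(209), np.int64(0)), (np.int64(504), np.int64(200), np.int64(-1)), (np.int64(504), np.int64(192), np.int64(2)), (np.int64(503), np.int64(184), np.int64(3))]
262 [(np.int64(498), np.int64(250), np.int64(86)), (np.int64(498), np.int64(244), np.int64(95)), (np.int64(498), np.int64(225), np.int64(-3)), (np.int64(498), np.int64(217), np.int64(-2)), (np.int64(497), np.int64(221), np.int64(92)), (np.int64(497), 
[... 7505 characters left out ...]
), np.int64(79)), (np.int64(481), np.int64(251), np.int64(85)), (np.int64(523), np.int64(79), np.int64(-3)), (np.int64(515), np.int64(78), np.int64(-1)), (np.int64(507), np.int64(78), np.int64(0)), (np.int64(500), np.int64(75), np.int64(0)), (np.int64(494), np.int64(68), np.int64(-2))]
253 [(np.int64(479), np.int64(317), np.int64(109)), (np.int64(539), np.int64(105), np.int64(-1)), (np.int64(533), np.int64(101), np.int64(-2)), (np.int64(525), np.int64(101), np.int64(-1)), (np.int64(518), np.int64(96), np.int64(-2)), (np.int64(510), np.int64(95), np.int64(-1)), (np.int64(503), np.int64(93), np.int64(-1)), (np.int64(496), np.int64(89), np.int64(-2)), (np.int64(488), np.int64(89), np.int64(0))]
```

View pics/t1.png

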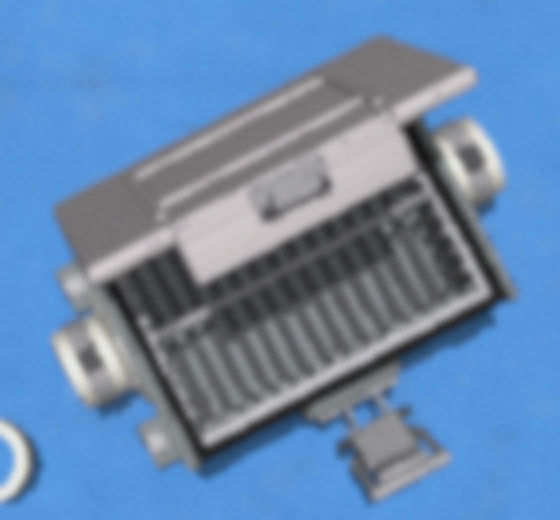

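View pics/s1.png

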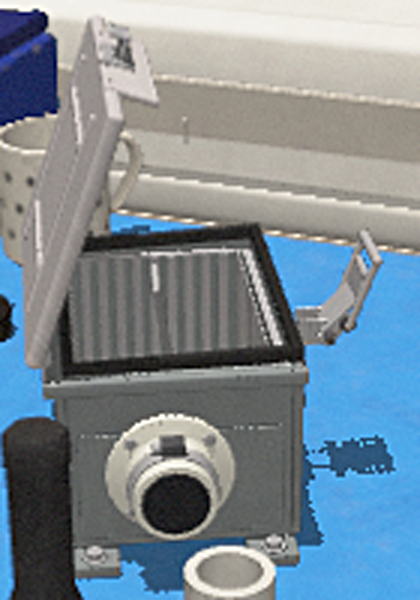

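Run:
```python
from h import *
t=dict(np.load('pics/top0.npz'));s=dict(np.load('pics/side0.npz'))
P=cloud(t);Q=cloud(s)
pts=[]
for u in list(range(343,366))+list(range(396,414)):
    vs=[v for v in range(215,290) if P[v,u,2]>102]
    if vs: pts.append(P[max(vs),u])
pts=np.array(pts)
k=np.polyfit(pts[:,1],pts[:,0],1); r=pts[:,0]-np.polyval(k,pts[:,1]); g=abs(r)<4; k=np.polyfit(pts[g,1],pts[g,0],1)
print('front edge x=k y+b',k,'yaw',np.degrees(np.arctan(-k[0])),np.std(r[g]),g.sum(),np.median(pts[g,2]))
# lid outer points from both
yaw=np.arctan(-k[0]); X=np.array([np.cos(yaw),np.sin(yaw)]);Y=np.array([-X[1],X[0]])
for nm,C,roi in(('top',P,(290,430,160,290)),('side',Q,(270,410,135,335))):
    c=C[roi[2]:roi[3],roi[0]:roi[1]].reshape(-1,3)
    L=np.c_[c[:,:2]@X,c[:,:2]@Y,c[:,2]]
    m=(L[:,2]>140)&(L[:,2]<300)
    for z in range(140,260,10):
        q=L[m&(abs(L[:,2]-z)<5)]
        q=q[(abs(q[:,0]-600)<200)] 
        if len(q)>4: print(nm,z,len(q),'X',np.percentile(q[:,0],[2,50,98]).round(),'Y',np.percentile(q[:,1],[2,98]).round())
# lever region
    lv=L[(L[:,2]>75)&(L[:,2]<150)&(L[:,0]<np.dot(X,[k[1],0])-3)&(L[:,0]>480)]
    print(nm,'lev',len(lv)); 
    for z in range(80,145,5):
        q=lv[abs(lv[:,2]-z)<2.5]
        if len(q): print(z,len(q),'X',np.percentile(q[:,0],[5,50,95]).round(),'Y',np.percentile(q[:,1],[3,50,97]).round())
print('front X',np.dot(X,[k[1],0]))
for (u,v) in ((270,232),(265,275),(287,275)): print(P[v,u].round())
for (u,v) in ((400,50),(430,80),(480,60)): print('cab',P[v,u].round())
```

```text
front edge x=k y+b [-4.83339894e-01  6.26206038e+02] yaw 25.79633121146888 1.2046566696971357 15 116.37498126067044
top 140 28 X [691. 693. 698.] Y [-84.  85.]
top 150 168 X [689. 692. 695.] Y [-83.  77.]
top 160 132 X [685. 688. 692.] Y [-86.  83.]
top 170 140 X [682. 685. 688.] Y [-83.  80.]
top 180 144 X [677. 681. 684.] Y [-85.  82.]
top 190 146 X [674. 678. 681.] Y [-83.  82.]
top 200 134 X [671. 674. 678.] Y [-85.  81.]
top 210 140 X [667. 671. 675.] Y [-86.  82.]
top 220 206 X [664. 667. 671.] Y [-83.  77.]
top 230 182 X [634. 663. 666.] Y [-84.  82.]
top 240 1141 X [632. 648. 662.] Y [-84.  79.]
top 250 226 X [643. 654. 658.] Y [-77.  71.]
top lev 460
80 5 X [545. 553. 554.] Y [-22. -13.  13.]
85 67 X [547. 557. 560.] Y [-27.  -5.  18.]
90 54 X [538. 546. 561.] Y [-25.  -1.  16.]
95 55 X [531. 540. 552.] Y [-20.  -4.   7.]
100 58 X [529. 534. 540.] Y [-23.  -7.  11.]
105 39 X [526. 530. 534.] Y [-18.  -4.  11.]
110 28 X [525. 526. 528.] Y [-23.  -9.  10.]
115 20 X [522. 524. 525.] Y [-25.  -4.  13.]
120 25 X [519. 522. 524.] Y [-23.  -8.  11.]
125 29 X [519. 520. 522.] Y [-24
[... 721 characters left out ...]
 530. 556.] Y [-485. -465.    5.]
85 120 X [487. 538. 556.] Y [-487. -457.   14.]
90 152 X [487. 542. 556.] Y [-488.  -13.   11.]
95 145 X [487. 536. 555.] Y [-489. -456.   14.]
100 127 X [487. 532. 555.] Y [-493. -461.   13.]
105 126 X [487. 529. 552.] Y [-493. -464.   12.]
110 108 X [485. 526. 557.] Y [-496. -471.   13.]
115 141 X [486. 525. 555.] Y [-508. -479.   13.]
120 188 X [486. 523. 555.] Y [-526. -496.   14.]
125 22 X [499. 521. 527.] Y [-500.  -19.   16.]
130 27 X [516. 520. 522.] Y [-19.   7.  17.]
135 23 X [516. 518. 521.] Y [-21.  -4.  12.]
front X 563.8025011552719
[555. 441. 121.]
[473. 466.  11.]
[473. 421.   2.]
cab [891. 196. 138.]
cab [833. 142. 139.]
cab [870.  48. 140.]
```

```bash
python3 -m jog '[{"delta_pos":[0.39,1,0.8],"roll":0.73,"fingers":1},{"delta_pos":[0.39,1,0.8],"roll":0,"fingers":1},{"delta_pos":[0.39,1,0.8],"roll":0,"fingers":1},{"delta_pos":[0.39,1,0.8],"roll":0,"fingers":1},{"delta_pos":[0.39,1,0.8],"roll":0,"fingers":1}]' 30
for i in 1 2 3; do python3 -m jog '[{"delta_pos":[0.39,1,0],"roll":0,"fingers":1},{"delta_pos":[0.39,1,0],"roll":0,"fingers":1},{"delta_pos":[0.39,1,0],"roll":0,"fingers":1},{"delta_pos":[0.39,1,0],"roll":0,"fingers":1},{"delta_pos":[0.39,1,0],"roll":0,"fingers":1}]'; done
```

```text
time_s: 0.52
tcp_pos: [309.2, -517.4, 311.5]
ee_rot: [[-0.883, -0.469, -0.001], [-0.469, 0.883, 0.001], [0.0, 0.001, -1.0]]
contact_force: [0.9, -0.2, 0.5]
opening: 25.5
gripper_force: 0.0
time_s: 0.93
tcp_pos: [348.2, -417.4, 311.0]
ee_rot: [[-0.883, -0.469, -0.0], [-0.469, 0.883, 0.001], [0.0, 0.001, -1.0]]
contact_force: [0.4, 0.8, -0.1]
opening: -0.0
gripper_force: 0.0
time_s: 1.35
tcp_pos: [387.2, -317.4, 311.0]
ee_rot: [[-0.883, -0.469, -0.0], [-0.469, 0.883, 0.0], [0.0, 0.001, -1.0]]
contact_force: [1.0, 0.7, -0.2]
opening: 0.0
gripper_force: 0.0
time_s: 1.77
tcp_pos: [426.2, -217.4, 311.1]
ee_rot: [[-0.883, -0.469, -0.0], [-0.469, 0.883, 0.0], [0.0, 0.0, -1.0]]
contact_force: [0.1, 0.3, 1.3]
opening: -0.0
gripper_force: 0.0
```

```bash
for i in 1 2 3 4 5; do python3 -m jog '[{"delta_pos":[0.43,1,0],"roll":0,"fingers":1},{"delta_pos":[0.43,1,0],"roll":0,"fingers":1},{"delta_pos":[0.43,1,0],"roll":0,"fingers":1},{"delta_pos":[0.43,1,0],"roll":0,"fingers":1},{"delta_pos":[0.43,1,0],"roll":0,"fingers":1}]'|grep tcp; done
python3 -m jog '[{"delta_pos":[0,0.7,0],"roll":0,"fingers":1},{"delta_pos":[0,0.7,-0.5],"roll":0,"fingers":1},{"delta_pos":[0,0,-1],"roll":0,"fingers":1},{"delta_pos":[0,0,-1],"roll":0,"fingers":1},{"delta_pos":[0,0,-1],"roll":0,"fingers":1}]'
python3 -m jog '[{"delta_pos":[0,0,-1],"roll":0,"fingers":1},{"delta_pos":[0,0,-0.8],"roll":0,"fingers":1}]'
```

```text
tcp_pos: [469.2, -117.5, 311.1]
tcp_pos: [512.2, -17.5, 311.0]
tcp_pos: [555.2, 82.5, 311.0]
tcp_pos: [598.4, 182.8, 310.9]
tcp_pos: [641.4, 282.8, 310.8]
time_s: 4.27
tcp_pos: [640.4, 309.9, 239.7]
ee_rot: [[-0.883, -0.469, -0.001], [-0.469, 0.883, 0.0], [0.0, 0.0, -1.0]]
contact_force: [-0.3, 0.0, -0.0]
opening: 0.2
gripper_force: 0.0
time_s: 4.43
tcp_pos: [639.9, 309.3, 202.9]
ee_rot: [[-0.883, -0.469, -0.002], [-0.469, 0.883, -0.001], [0.002, 0.0, -1.0]]
contact_force: [-0.3, -0.3, -0.4]
opening: 0.5
gripper_force: 0.0
```

```bash
python3 -m jog '[{"delta_pos":[-0.5,-0.265,0],"roll":0,"fingers":1},{"delta_pos":[-0.5,-0.265,0],"roll":0,"fingers":1},{"delta_pos":[-0.4,-0.21,0],"roll":0,"fingers":1},{"delta_pos":[-0.4,-0.21,-0.13],"roll":0,"fingers":1},{"delta_pos":[-0.4,-0.21,-0.13],"roll":0,"fingers":1}]'
python3 -m jog '[{"delta_pos":[-0.4,-0.21,-0.13],"roll":0,"fingers":1},{"delta_pos":[-0.4,-0.21,-0.13],"roll":0,"fingers":1},{"delta_pos":[-0.4,-0.21,-0.13],"roll":0,"fingers":1},{"delta_pos":[-0.4,-0.21,-0.13],"roll":0,"fingers":1},{"delta_pos":[-0.4,-0.21,-0.13],"roll":0,"fingers":1}]'
python3 - <<'E'
from h import *
c=cap('side'); crop(c,240,440,110,310,3,'s2.png')
E
```

```text
time_s: 4.85
tcp_pos: [596.7, 286.3, 200.3]
ee_rot: [[-0.883, -0.469, 0.001], [-0.469, 0.883, 0.001], [-0.001, 0.0, -1.0]]
contact_force: [1.4, 0.6, 0.7]
opening: -0.2
gripper_force: 0.5
time_s: 5.27
tcp_pos: [556.2, 264.7, 186.8]
ee_rot: [[-0.883, -0.469, -0.0], [-0.469, 0.883, -0.0], [0.0, 0.0, -1.0]]
contact_force: [0.6, 0.6, 0.0]
opening: 0.0
gripper_force: 0.0
```

View pics/s2.png

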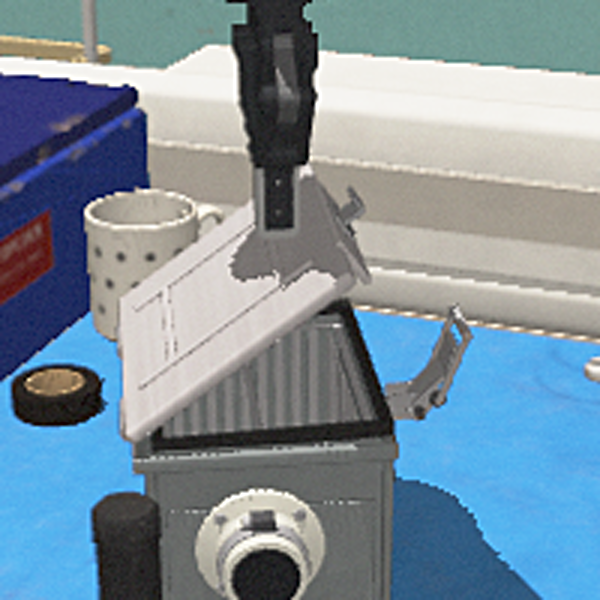

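```bash
python3 -m jog '[{"delta_pos":[-0.4,-0.21,-0.25],"roll":0,"fingers":1},{"delta_pos":[-0.4,-0.21,-0.3],"roll":0,"fingers":1},{"delta_pos":[-0.35,-0.185,-0.4],"roll":0,"fingers":1},{"delta_pos":[-0.2,-0.105,-0.5],"roll":0,"fingers":1},{"delta_pos":[-0.1,-0.05,-0.5],"roll":0,"fingers":1}]'
python3 -m jog '[{"delta_pos":[0,0,-0.5],"roll":0,"fingers":1},{"delta_pos":[0,0,-0.4],"roll":0,"fingers":1},{"delta_pos":[0,0,0],"roll":0,"fingers":1},{"delta_pos":[0,0,0],"roll":0,"fingers":1},{"delta_pos":[0,0,0],"roll":0,"fingers":1}]'
python3 - <<'E'
from h import *
c=cap('side'); P=cloud(c)
X=np.array([.883,.469]);Y=np.array([-.469,.883])
L=np.dstack([P[...,:2]@X,P[...,:2]@Y,P[...,2]])
m=(abs(L[...,1]+25)<80)&(L[...,2]>105)&(L[...,2]<175)&(L[...,0]>540)&(L[...,0]<700)
q=L[m]
for x in range(545,700,20):
    r=q[abs(q[:,0]-x)<5]; print(x,len(r),np.percentile(r[:,2],[5,50,95]).round(1) if len(r) else '')
E
```

```text
time_s: 5.73
tcp_pos: [527.7, 249.8, 147.7]
ee_rot: [[-0.883, -0.469, 0.0], [-0.469, 0.883, 0.0], [-0.0, 0.0, -1.0]]
contact_force: [-0.1, -0.8, 0.1]
opening: 0.3
gripper_force: 0.0
time_s: 6.15
tcp_pos: [528.6, 250.3, 130.2]
ee_rot: [[-0.883, -0.469, 0.0], [-0.469, 0.883, -0.0], [-0.0, -0.0, -1.0]]
contact_force: [-0.1, 0.5, 0.2]
opening: -0.1
gripper_force: 0.0
545 44 [113.8 116.7 124.1]
565 210 [122.5 123.6 124.5]
585 304 [122.  124.1 165.4]
605 270 [120.8 122.2 123.9]
625 265 [120.3 121.5 123. ]
645 269 [119.5 120.7 122.1]
665 274 [119.  120.5 122.9]
685 268 [118.  119.4 120.6]
```

```bash
python3 -m jog '[{"delta_pos":[0,0,1],"roll":0,"fingers":1},{"delta_pos":[-0.2,-0.1,1],"roll":0,"fingers":1},{"delta_pos":[-0.9,-0.48,0.5],"roll":0,"fingers":1},{"delta_pos":[-0.9,-0.48,0],"roll":0,"fingers":1},{"delta_pos":[-0.9,-0.48,0],"roll":0,"fingers":1}]'|grep -E 'tcp|contact'
python3 -m jog '[{"delta_pos":[-0.9,-0.48,0],"roll":0,"fingers":1},{"delta_pos":[-0.7,-0.35,0],"roll":0,"fingers":1},{"delta_pos":[0,0,0],"roll":0,"fingers":1}]'|grep -E 'tcp|contact'
python3 - <<'E'
from h import *
X=np.array([.883,.469]);Y=np.array([-.469,.883])
for n,roi in(('top',(350,430,210,295)),('side',(340,420,190,270))):
    c=cap(n); np.savez(f'pics/{n}3.npz',**c); P=cloud(c)
    L=np.dstack([P[...,:2]@X,P[...,:2]@Y,P[...,2]])
    l=L[roi[2]:roi[3],roi[0]:roi[1]].reshape(-1,3); l=l[(l[:,0]<565)&(l[:,0]>500)&(abs(l[:,1]+25)<45)&(l[:,2]>60)]
    for z in range(80,145,5):
        q=l[abs(l[:,2]-z)<2.5]
        if len(q): print(n,z,len(q),'X',np.percentile(q[:,0],[5,50,95]).round(1),'Y',np.percentile(q[:,1],[3,50,97]).round(1))
a=np.load('pics/top3.npz')['color'][210:290,350:430];b=np.load('pics/side3.npz')['color'][190:270,340:420]
cv2.imwrite('pics/c3.png',cv2.resize(np.hstack([a,b])[:,:,::-1],None,fx=5,fy=5,interpolation=cv2.INTER_CUBIC))
E
```

```text
tcp_pos: [470.2, 219.4, 181.4]
contact_force: [-0.2, 0.3, -0.0]
tcp_pos: [436.2, 201.5, 181.0]
contact_force: [-0.4, -0.3, -0.1]
top 80 1 X [552.6 552.6 552.6] Y [-8.5 -8.5 -8.5]
top 85 2 X [543.3 544.1 545. ] Y [-17.6 -16.1 -14.5]
top 90 19 X [536.8 539.4 544.5] Y [-46.1 -16.   -7.9]
top 95 27 X [530.  537.  541.2] Y [-43.7 -17.8  -7.5]
top 100 50 X [527.2 532.8 537.1] Y [-41.8 -26.3 -10.4]
top 105 47 X [526.2 529.  532.9] Y [-42.6 -27.2 -14.4]
top 110 26 X [523.9 525.1 527. ] Y [-43.7 -22.7  -8.1]
top 115 39 X [522.2 526.2 550.9] Y [-41.6 -26.3  -7.8]
top 120 68 X [521.3 545.9 554.6] Y [-43.5 -26.   -9.1]
top 125 305 X [519.6 558.3 564.2] Y [-66.7 -25.5  16.4]
top 130 45 X [517.  558.7 564.3] Y [-61.2 -33.4  14. ]
top 135 68 X [512.8 515.6 518.1] Y [-44.8 -25.9  -8.1]
top 140 2 X [514.  514.9 515.9] Y [-41.6 -25.7  -9.8]
side 80 4 X [543.  543.8 544.7] Y [-17.1 -14.7 -12.2]
side 85 16 X [536.5 542.3 545.4] Y [-14.9 -12.4  -5.3]
side 90 49 X [532.1 542.6 546.6] Y [-33.3 -14.4  -6.3]
side 95 60 X [530.7 538.1 545. ] Y [-34.9 -17.   -5.4]
side 100 45 X [529.4 533.2 536.3] Y [-39.8 -19.4  -4. ]
side 105 42 X [526.9 528.6 531.3] Y [-43.2 -21.4  -4.6]
side 110 29 X [524.6 526.2 527.8] Y [-42.8 -21.8  -4.3]
side 115 66 X [523.6 545.5 552.5] Y [-41.3 -20.9  -5.1]
side 120 55 X [520.5 524.  558.3] Y [-42.2 -19.2  -0.6]
side 125 132 X [520.5 559.9 564.5] Y [-65.5 -22.4  16.4]
side 130 35 X [515.3 519.1 520.9] Y [-38.  -18.5  -5.1]
side 135 15 X [516.1 518.4 519.8] Y [-41.  -26.6  -7.1]
```

View pics/c3.png

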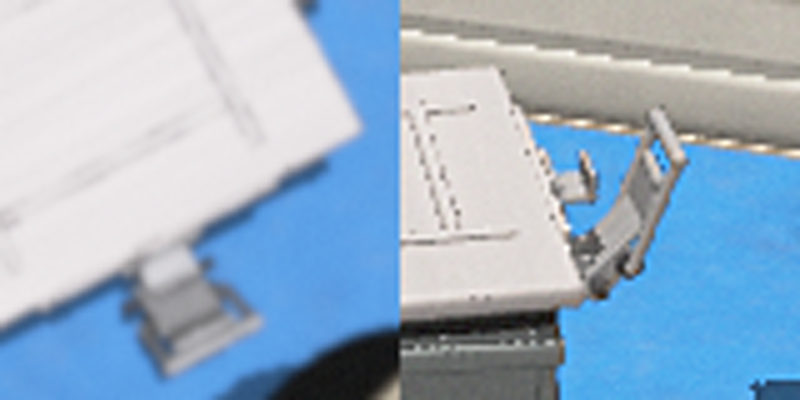

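```bash
python3 -m jog '[{"delta_pos":[0,0,-0.9],"roll":0,"fingers":1},{"delta_pos":[0,0,-0.9],"roll":0,"fingers":1},{"delta_pos":[0,0,-0.85],"roll":0,"fingers":1},{"delta_pos":[0.35,0.185,0],"roll":0,"fingers":1},{"delta_pos":[0.35,0.185,0],"roll":0,"fingers":1}]'|grep -E 'tcp|contact'
python3 -m jog '[{"delta_pos":[0.22,0.117,0],"roll":0,"fingers":1},{"delta_pos":[0.22,0.117,0],"roll":0,"fingers":1},{"delta_pos":[0.22,0.117,0],"roll":0,"fingers":1},{"delta_pos":[0.22,0.117,0],"roll":0,"fingers":1},{"delta_pos":[0.22,0.117,0],"roll":0,"fingers":1}]'|grep -E 'tcp|contact'
python3 -m jog '[{"delta_pos":[0.22,0.117,0],"roll":0,"fingers":1},{"delta_pos":[0,0,0],"roll":0,"fingers":1},{"delta_pos":[0,0,0],"roll":0,"fingers":1},{"delta_pos":[0,0,0],"roll":0,"fingers":1}]'|grep -E 'tcp|contact'
python3 - <<'E'
from h import *
b=cap('side'); crop(b,330,430,170,270,5,'s4.png')
E
```

```text
tcp_pos: [453.1, 210.4, 127.0]
contact_force: [0.3, 0.2, 0.1]
tcp_pos: [474.8, 222.1, 127.5]
contact_force: [0.1, 0.3, -0.6]
tcp_pos: [478.4, 223.9, 127.0]
contact_force: [-0.8, 0.2, 0.3]
```

View pics/s4.png

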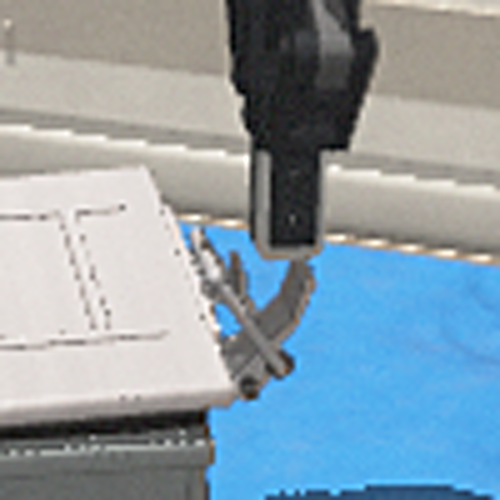

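```bash
python3 -m jog '[{"delta_pos":[-0.25,-0.13,-0.1],"roll":0,"fingers":1},{"delta_pos":[-0.05,-0.03,-0.25],"roll":0,"fingers":1},{"delta_pos":[-0.08,-0.04,-0.25],"roll":0,"fingers":1},{"delta_pos":[-0.08,-0.04,-0.25],"roll":0,"fingers":1},{"delta_pos":[-0.08,-0.04,-0.2],"roll":0,"fingers":1}]'|grep -E 'tcp|contact'
python3 -m jog '[{"delta_pos":[-0.08,-0.04,-0.2],"roll":0,"fingers":1},{"delta_pos":[-0.08,-0.04,-0.2],"roll":0,"fingers":1},{"delta_pos":[0,0,0],"roll":0,"fingers":1}]'|grep -E 'tcp|contact'
python3 - <<'E'
from h import *
b=cap('side'); crop(b,330,430,170,270,5,'s5.png')
E
```

```text
tcp_pos: [466.9, 217.9, 105.8]
contact_force: [0.4, -0.3, 1.6]
tcp_pos: [464.2, 216.6, 97.3]
contact_force: [-0.5, -1.4, 0.8]
```

View pics/s5.png

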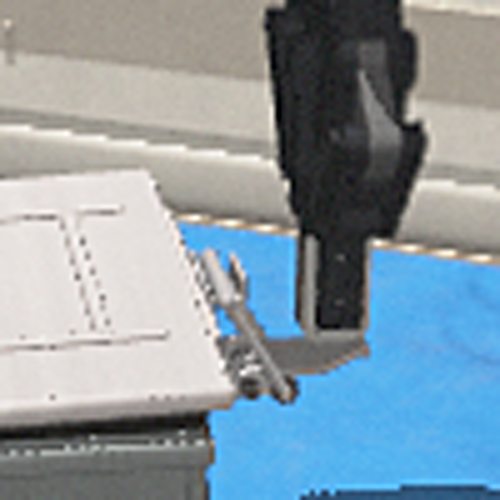

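```bash
python3 -m jog '[{"delta_pos":[-0.13,-0.07,-0.25],"roll":0,"fingers":1},{"delta_pos":[-0.13,-0.07,-0.25],"roll":0,"fingers":1},{"delta_pos":[-0.09,-0.047,-0.25],"roll":0,"fingers":1},{"delta_pos":[0,0,-0.25],"roll":0,"fingers":1},{"delta_pos":[0.044,0.024,-0.2],"roll":0,"fingers":1}]'|grep -E 'tcp|contact'
python3 -m jog '[{"delta_pos":[0.044,0.024,-0.2],"roll":0,"fingers":1},{"delta_pos":[0.09,0.047,-0.2],"roll":0,"fingers":1},{"delta_pos":[0.13,0.07,-0.15],"roll":0,"fingers":1},{"delta_pos":[0.13,0.07,-0.1],"roll":0,"fingers":1},{"delta_pos":[0,0,0],"roll":0,"fingers":1}]'|grep -E 'tcp|contact'
python3 - <<'E'
from h import *
b=cap('side'); crop(b,330,430,190,290,5,'s6.png')
E
```

```text
tcp_pos: [458.8, 214.0, 73.9]
contact_force: [1.9, 1.0, 4.0]
tcp_pos: [466.0, 217.4, 60.0]
contact_force: [0.1, 1.0, 0.5]
```

View pics/s6.png

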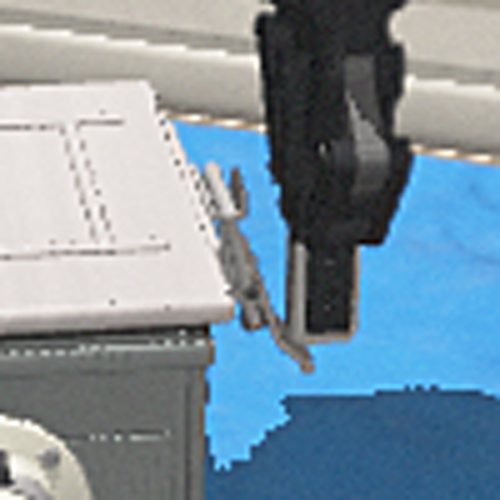

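```bash
python3 -m jog '[{"delta_pos":[0.1,0.053,-0.05],"roll":0,"fingers":1},{"delta_pos":[0.1,0.053,-0.05],"roll":0,"fingers":1},{"delta_pos":[0.08,0.042,0],"roll":0,"fingers":1},{"delta_pos":[0,0,0],"roll":0,"fingers":1}]'|grep -E 'tcp|contact'
python3 - <<'E'
from h import *
b=cap('side'); crop(b,330,430,190,290,5,'s7.png')
E
```

```text
tcp_pos: [472.3, 221.0, 59.1]
contact_force: [-0.9, 0.4, 0.4]
```

View pics/s7.png

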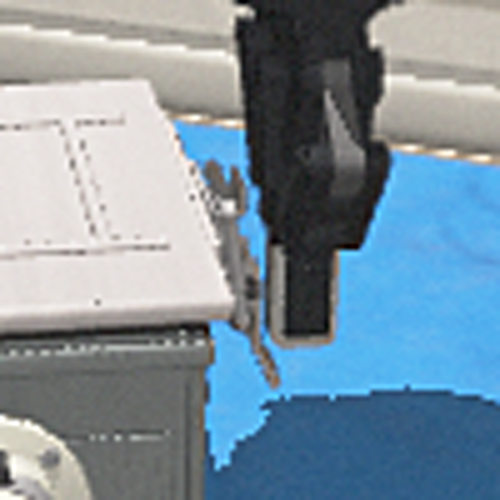

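```bash
python3 -m jog '[{"delta_pos":[-0.6,-0.32,0],"roll":0,"fingers":1},{"delta_pos":[-0.8,-0.42,0],"roll":0,"fingers":1},{"delta_pos":[-0.8,-0.42,0],"roll":0,"fingers":1},{"delta_pos":[-0.8,-0.42,0.5],"roll":0,"fingers":1},{"delta_pos":[0,0,0],"roll":0,"fingers":1}]'|grep -E 'time|tcp|contact'
python3 - <<'E'
from h import *
b=cap('side'); crop(b,260,420,160,390,2.6,'s8.png'); P=cloud(b)
X=np.array([.883,.469]);Y=np.array([-.469,.883])
L=np.dstack([P[...,:2]@X,P[...,:2]@Y,P[...,2]]).reshape(-1,3)
for x in (565,605,645,685):
    r=L[(abs(L[:,1]+25)<80)&(L[:,2]>105)&(L[:,2]<140)&(abs(L[:,0]-x)<5)]; print(x,np.median(r[:,2]).round(1))
l=L[(L[:,0]<562)&(L[:,0]>500)&(abs(L[:,1]+22)<17)]
for z in range(40,125,6):
    q=l[abs(l[:,2]-z)<3]
    if len(q): print(z,len(q),np.percentile(q[:,0],[5,50,95]).round(1))
t0=cloud(dict(np.load('pics/side0.npz')))
d=np.abs(P[...,2]-t0[...,2])[270:385,262:375]; print('changed px near bystanders',(d>8).sum())
E
```

```text
time_s: 10.58
tcp_pos: [409.6, 187.5, 69.9]
contact_force: [-1.1, 0.4, 0.4]
565 119.0
605 119.1
645 119.1
685 118.9
46 4 [530.8 531.7 551.8]
52 17 [529.7 532.6 555.3]
58 10 [533.8 535.8 538.4]
64 7 [537.9 539.  539.7]
70 9 [538.3 539.8 552.2]
76 18 [538.1 542.8 547.1]
82 13 [540.  544.2 546.4]
88 30 [538.5 542.6 548.1]
94 24 [538.6 544.6 549.2]
100 6 [546.7 547.5 549.4]
106 10 [546.8 548.2 550.1]
112 34 [544.  550.8 553.4]
118 80 [542.9 551.7 561.3]
changed px near bystanders 0
```

View pics/s8.png

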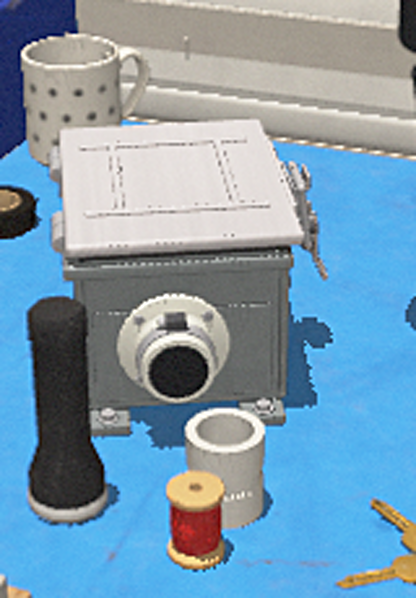

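```bash
python3 -c "
from cell import arm
print(arm.finish_job())"
```

```text
the job is handed in; nothing more can be done
None
```

The job is handed in at about 10.6 s of the 48 s: the lid is shut and lies level on its seal, the loop is behind the keeper hook, the lever lies home against the housing, and the torch, coupling and spool have not moved.

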